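# Put the jar on offer at the front of the cosmetics carousel and hold it there

### The arm

A 6-joint arm with a two-finger parallel gripper is mounted at the origin on the work surface. World frame = base frame: x ahead of the robot, y to its left, z up, the work surface at z = 0. Lengths are in m, angles in rad, forces in N, time in s.
With the tool pointing down it reaches from about 0.275 to 0.975 m from the base axis. Payload 8.4 kg.
Tool frame: the origin (TCP) lies at the centre of the arm's flange, where the gripper is bolted on; the fingertips stand 190 mm ahead of it and the grasp point (between the pads) lies 171 mm ahead of it (grasp_offset is the distance from the TCP to the grasp point, in m); z points along the fingers, y is the line along which they close (so a half turn about z gives the same grasp; the last joint's range is limited). The gripper opens to 92 mm and grips with 3 to 60 N. Pads are 20 mm wide; open, the fingers measure 128 mm over their backs; the gripper's body (75 mm by 189 mm) begins 69 mm behind the grasp point.
Start: joints at [-1.323, 0.353, 1.633, -0, 1.155, -0.002], TCP at [0.155, -0.606, 0.405] pointing down, gripper open.
Joint ranges: [-2.63, 2.63], [-0.92, 2.1], [0.06, 2.66], [-1.3, 4.44], [0, 2.69], [-3.02, 3.02]. Speed limits (rad/s): [2.22, 2.22, 2.79, 3.14, 3.14, 3.14].

### API

Orientations are given as a 3x3 rotation matrix whose columns are the frame's x, y, z axes.
In Python, from bench import * gives the robot as it stands. The module is installed in compiled form; this text tells all that it offers.
- The arm moves only by the tool jog_arm, never from a script. Its argument "rows" is one flat list of numbers, 7 for each row, row after row: the turn, a rotation vector about the tool's x, y, z in rad, then the shift along the tool's x, y, z in m, then the opening, from 0 (shut) to 1 (fully open). A call has 1 to 5 rows; each row shifts and turns the commanded pose from where the row before left it, along the tool's axes as they then stand; what a row does not reach is not made up. A row lasts 1/8 s, in which the tool goes at most 62.5 mm and 10.7 degrees, less where a joint would pass 70% of its speed; a pose out of reach is approached as far as the arm can. A call is refused whole if a number of a shift passes 0.0625 or a number of a turn 0.188, either way. A call with a gripper value outside its range is refused whole. The fingers move at their own pace and stop on an object; the grip force is fixed at half the most. Time passes only in rows, so rows that do not move let the fingers close. It gives the time, the measured TCP pose, the force, the opening and the grip force at its end, in the units of the state.
- get_state(): the state, without advancing time (a new reading comes with each control period).
- grab_frame(name): name is "side" or "top" or "wrist"; returns the picture (400x640x3 uint8, red, green, blue); there is no depth.
- camera_params(name): a dict with "camera_matrix" (3x3 intrinsics, pixels), "D" ([k1, k2, p1, p2, k3] as OpenCV has them; the pictures are not rectified), "T" (4x4, takes a point from camera to world coordinates); the wrist camera has in their place "tool_from_camera" (4x4, takes a point from camera to tool coordinates, whose origin is the TCP and whose axes are the flange's). Camera axes: x right, y down, z forward; pixel columns grow to the right and rows downward; lengths in m; the calibration is good to about 2 mm. A picture is of the moment at which its call begins: read the wrist's pose just before it. camera_params takes no time and is no camera call.
- hand_in(): hands the job in; it is judged then, once.
The state is a dict: "time_s": time; "q": joint angles; "dq": joint speeds; "joint_efforts": joint torques, N m; "position": TCP position; "orientation": TCP orientation; "wrist_force": force on the tool from outside, world axes, zero at the start; "moment": the same for the moment, N m; "width": finger opening in m; "finger_force": force on a finger pad.
Only numpy, scipy, OpenCV 4.12 (cv2) and the standard library are available. Lean on these libraries where they do the work, as an engineer would, in place of code of your own. Each camera call takes 0.05 s, during which the arm holds its last target. There are 200 camera calls.

### The job

The yellow-lidded cream jar is on offer today: let it change places with the red-lidded jar, so that the yellow one stands in the red one's well on the carousel and the red one in the yellow one's pocket in the stock tray, both set down upright without dropping them. Turn the carousel so that the yellow jar stands squarely behind the price ticket at the front, and finish there with a firm hold on the turning part of the carousel, keeping it still for the customer and not letting go. The other jars stay in their wells and pockets, and the rest of the stock on the counter is left alone.

Things in the scene. Friction and masses are not known exactly. Their poses are not given: they have to be found in the camera images.
- jar_yellow: the jar on offer: a round cream jar, cream-coloured body 52 mm across with a bright yellow band and a bright yellow screw-down lid 54 mm across; 60 mm tall in all, the lid being the top 22 mm; about 0.08 to 0.17 kg. Origin at the centre of its underside, z up. It starts in one of the three pockets of the stock tray
- jar_red: the jar it changes places with: same jar (60 mm tall, 52 mm body, 54 mm lid) with a red lid and band. Origin at the centre of its underside, z up. It starts in a well of the carousel, about 35 to 85 degrees round from the price ticket, on either side
- turntable: the turning part of the carousel: white round deck with a brass edge, 280 mm across, top face 32 mm above the counter, six wells on it, and a slim brass centre post with a round black knob. Each well is a grey ring collar, 60 mm across inside, 8 mm high, centred 100 mm from the axis, one every 60 degrees (first on this body's +x axis), with a jar in it. Origin on the axis at counter height, z up
- knob (a point): centre of the carousel's knob, on the turning axis, 141 mm above the counter: an upright round black knob 42 mm across, its straight side running from 127 to 153 mm above the counter, top at 158 mm; fixed to the deck, so that twisting it turns the carousel. The jar lids' tops are at 92 mm
- spin (a joint): turn of the deck about its vertical axis since the start, rad, 0 at the start, growing anticlockwise seen from above. It turns both ways with light friction (about 0.05 N m) and stays where it is left. A jar stands on the deck with 4 mm play in its ring; take it with the fingers closing along the deck's tangent (across the line from axis to jar), so that the hand clears the knob
- front (a point): the front place: the point on the deck's top face, 100 mm from the axis, straight behind the price ticket (white card 60 mm wide with a pink band, in a holder fixed to the far, customer's side of the black plinth, 161 mm from the axis, top about 56 mm above the counter). Plinth and ticket do not turn; this point's +x axis points from the axis out to the ticket
- pocket_a (a point): centre of the floor of the first pocket of the light wooden stock tray, 4 mm above the counter. The tray is fixed, 238 by 74 mm, 18 mm high, with three pockets in a row along its x axis, 78 mm apart; each is about 74 by 66 mm inside and holds one jar. The point's x axis runs along the row
- pocket_b (a point): the same for the middle pocket
- pocket_c (a point): the same for the third pocket
- mat: black rubber counter mat, 120 by 110 mm and 3 mm thick, fixed, lying bare between the carousel and the tray, on their far side: a free place to set a jar down. Origin at the centre of its underside
- jar_white: cream jar like jar_yellow but with a white lid and band, in another well of the carousel; it rides along with the deck and stays in its well. Origin at the centre of its underside
- jar_green: cream jar like jar_yellow but with a green lid and band, in another well of the carousel; it rides along with the deck and stays in its well. Origin at the centre of its underside
- jar_purple: cream jar like jar_yellow but with a purple lid and band, in another well of the carousel; it rides along with the deck and stays in its well. Origin at the centre of its underside
- jar_orange: cream jar like jar_yellow but with an orange lid and band, in another well of the carousel; it rides along with the deck and stays in its well. Origin at the centre of its underside
- jar_blue: cream jar like jar_yellow but with a blue lid and band, in another well of the carousel; it rides along with the deck and stays in its well. Origin at the centre of its underside
- jar_teal: cream jar like jar_yellow but with a teal lid and band, in another pocket of the tray; leave alone. Origin at the centre of its underside
- jar_navy: cream jar like jar_yellow but with a navy blue lid and band, in another pocket of the tray; leave alone. Origin at the centre of its underside
- polish: small pink nail polish bottle with a black cap, 26 mm across, 68 mm tall, standing on the counter near the robot; leave alone. Origin at the centre of its underside
- lotion: cream and green lotion bottle with a white pump, 62 mm across, 177 mm tall, on the left side of the counter; leave alone. Origin at the centre of its underside
- palette: flat black make-up palette, 75 by 120 by 12 mm, on the far side of the counter; leave alone. Origin at the centre of its underside
There are look-alikes about, which are no part of the job. Of the things like the jar_yellow, leave any that is brown or pink; of the rest the larger one is meant.

How it is judged:
On the way, in this order (a step that is already met when the one before it is completed fails the run):
1. the yellow jar stands in a well of the carousel and the red jar in a pocket of the tray, both upright and let go (height (world z) of jar_yellow between 0.026 and 0.038 m and angle between each of jar_yellow, jar_red's own z axis and vertical below 0.12 rad and horizontal distance between jar_yellow and turntable between 0.088 and 0.112 m and (horizontal distance between jar_red and pocket_a below 0.016 m or horizontal distance between jar_red and pocket_b below 0.016 m or horizontal distance between jar_red and pocket_c below 0.016 m) and height (world z) of jar_red below 0.012 m and contact force between the fingers and jar_yellow below 0.3 N and contact force between the fingers and jar_red below 0.3 N), for 0.2 s.
2. the yellow jar is at the front place behind the ticket, and the fingers hold the carousel's turning part still (height (world z) of jar_yellow between 0.026 and 0.038 m and angle between jar_yellow's own z axis and vertical below 0.12 rad and horizontal distance between jar_yellow and turntable between 0.088 and 0.112 m and horizontal distance between jar_yellow and front below 0.014 m and velocity of joint spin between -0.05 and 0.05 rad/s and contact force between the fingers and turntable above 1.5 N), for 0.2 s.
At the end, for the whole second after the job is handed in: Yellow jar upright in its well, within 14 mm of the front place; red jar upright in the tray within 16 mm of a pocket centre; neither touched; the other five jars in their wells; fingers on the turning part with over 1.5 N while it stands still (under 0.05 rad/s) (all of step 2 and (horizontal distance between jar_red and pocket_a below 0.016 m or horizontal distance between jar_red and pocket_b below 0.016 m or horizontal distance between jar_red and pocket_c below 0.016 m) and height (world z) of jar_red below 0.012 m and angle between each of jar_red, jar_white, jar_green, jar_purple, jar_orange, jar_blue's own z axis and vertical below 0.12 rad and contact force between the fingers and jar_yellow below 0.3 N and contact force between the fingers and jar_red below 0.3 N and height (world z) of jar_white between 0.026 and 0.038 m and height (world z) of jar_green between 0.026 and 0.038 m and height (world z) of jar_purple between 0.026 and 0.038 m and height (world z) of jar_orange between 0.026 and 0.038 m and height (world z) of jar_blue between 0.026 and 0.038 m); the arm keeps its last pose, push and grip.
It fails at once if another jar of the carousel is lifted out of its well or tipped (height (world z) of any of jar_white, jar_green, jar_purple, jar_orange, jar_blue above 0.055 m or height (world z) of any of jar_white, jar_green, jar_purple, jar_orange, jar_blue below 0.02 m or angle between any of jar_white, jar_green, jar_purple, jar_orange, jar_blue's own z axis and vertical above 0.4 rad).
It fails at once if another jar of the tray, or the polish, lotion or palette on the counter, is moved more than 30 mm or tipped (distance of any of jar_teal, jar_navy, polish, lotion, palette from where it was at the start of the episode above 0.03 m or angle between any of jar_teal, jar_navy, polish, lotion, palette's own z axis and vertical above 0.4 rad).
It fails at once if the yellow or the red jar is dropped (falls freely from more than about 2 cm) or knocked over ((contact force between the fingers and jar_yellow below 0.05 N and linear speed of jar_yellow above 0.65 m/s) or angle between any of jar_yellow, jar_red's own z axis and vertical above 0.9 rad or (contact force between the fingers and jar_red below 0.05 N and linear speed of jar_red above 0.65 m/s)).
It also fails if it takes over 72 s, if anything falls off the work surface, if the arm or the gripper's body presses on something with over 40 N, if the wrist force passes 120 N, or if a joint passes its speed limit or range.

## Working session

There is one attempt and no reset: what is moved stays moved. The work goes in short steps, Python scripts to look and compute and a tool call to move; the robot and the scene stay as the last step left them, time stands still between calls to the robot, and variables do not carry over. Pictures are saved under pics/ and viewed, at most 10 in all, crops included, and the job is handed in when it is done.

Besides the shell and the picture viewer there is one more tool, called after "Request:" as name(argument=value, ...) on one line, values as JSON. jog_arm: Moves the arm, as the interface text tells. Its arguments: {"type":"object","properties":{"rows":{"type":"array","items":{"type":"number"}}},"required":["rows"]}

```bash
mkdir -p pics; python3 - <<'E'
from bench import *
import cv2,numpy as np
for n in("top","side"):
    im=grab_frame(n); cv2.imwrite(f"pics/{n}0.png",im[:,:,::-1])
    p=camera_params(n); print(n,np.round(p["camera_matrix"],1).tolist(),np.round(p["D"],3),np.round(p["T"],3).tolist())
p=camera_params("wrist");print(np.round(p["camera_matrix"],1).tolist(),p["D"],np.round(p["tool_from_camera"],3).tolist())
s=get_state();print(s["time_s"],np.round(s["orientation"],3).tolist(),s["width"])
E
```

```text
top [[394.1, 0.0, 318.6], [0.0, 394.1, 197.5], [0.0, 0.0, 1.0]] [-0.036  0.     0.     0.     0.   ] [[0.074, -0.974, 0.214, 0.322], [-0.997, -0.071, 0.021, 0.048], [-0.005, -0.215, -0.977, 1.157], [0.0, 0.0, 0.0, 1.0]]
side [[424.8, 0.0, 316.7], [0.0, 424.8, 200.2], [0.0, 0.0, 1.0]] [-0.116  0.     0.     0.     0.   ] [[-0.76, -0.455, 0.463, 0.03], [-0.65, 0.538, -0.537, 0.685], [-0.005, -0.709, -0.705, 0.928], [0.0, 0.0, 0.0, 1.0]]
[[309.7, 0.0, 316.2], [0.0, 309.7, 199.1], [0.0, 0.0, 1.0]] [0.01942479 0.         0.         0.         0.        ] [[-0.0, -0.956, -0.293, 0.085], [1.0, -0.0, -0.001, -0.0], [0.001, -0.293, 0.956, 0.019], [0.0, 0.0, 0.0, 1.0]]
0.1 [[0.969, 0.247, -0.0], [0.247, -0.969, 0.001], [-0.0, -0.001, -1.0]] 0.09161617826006752
```

View pics/top0.png

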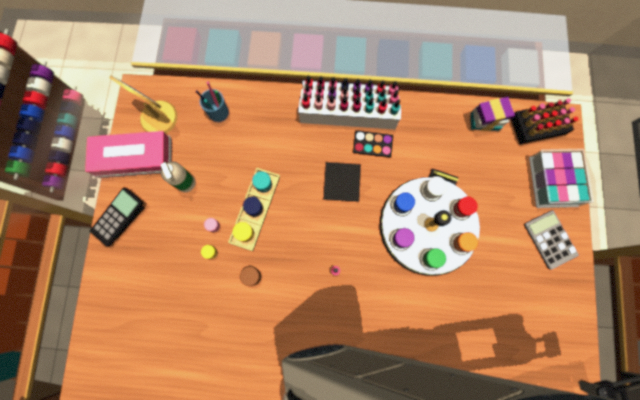

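View pics/side0.png

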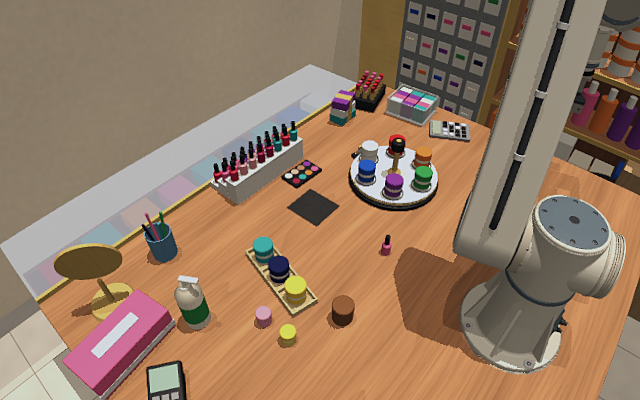

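The top view shows the tray (teal, navy, yellow) at about (255,208), the bare mat at (342,181), and the carousel at (431,225) with its knob at about (442,218). The red lid is at (466,206) and the ticket at (444,177).
Yellow candidates are the large yellow jar in the tray pocket at (243,231), a small yellow one loose at (208,252), a pink one at (211,225) and a brown one at (249,275). The tray jar fits: it is yellow, the larger of the two, and in a pocket. I'll confirm with a crop.

```bash
cat > h.py <<'E'
from bench import *
import cv2,numpy as np
def ray(n,uv,z,pose=None):
    p=camera_params(n)
    if n=="wrist":
        T=np.eye(4);T[:3,:3]=pose["orientation"];T[:3,3]=pose["position"];T=T@np.array(p["tool_from_camera"])
    else: T=np.array(p["T"])
    q=cv2.undistortPoints(np.array([[uv]],float),np.array(p["camera_matrix"]),np.array(p["D"]))[0,0]
    d=T[:3,:3]@[q[0],q[1],1]; o=T[:3,3]
    return (o+d*(z-o[2])/d[2])[:2]
HUE={"red":(175,5),"yellow":(24,34),"green":(50,75),"teal":(80,95),"blue":(105,115),"navy":(110,125),"purple":(138,155),"orange":(9,18),"pink":(155,175)}
def blobs(im,col,smin=130,vmin=60,amin=40):
    hsv=cv2.cvtColor(im,cv2.COLOR_RGB2HSV);a,b=HUE[col];h=hsv[:,:,0]
    m=((h>=a)&(h<=b)) if a<b else ((h>=a)|(h<=b))
    m=(m&(hsv[:,:,1]>smin)&(hsv[:,:,2]>vmin)).astype(np.uint8)
    n,l,st,c=cv2.connectedComponentsWithStats(m)
    return sorted([(int(st[i,4]),c[i].round(1).tolist(),st[i,:4].tolist()) for i in range(1,n) if st[i,4]>=amin],reverse=True)
E
python3 - <<'E'
from h import *
a=cv2.imread("pics/top0.png");b=cv2.imread("pics/side0.png")
c=np.hstack([cv2.resize(a[155:295,190:290],(400,560),interpolation=2),cv2.resize(b[220:360,240:340],(400,560),interpolation=2)])
cv2.imwrite("pics/crop.png",c)
im=a[:,:,::-1].copy()
for k in HUE:
    print(k,[(x,[np.round(ray("top",x[1],z),3).tolist() for z in(.092,.064)]) for x in blobs(im,k,amin=60)[:6] if 80<x[1][1]<290 and 185<x[1][0]<500])
# mat
g=(im.max(2)<50).astype(np.uint8)
n,l,st,cc=cv2.connectedComponentsWithStats(g)
for i in range(1,n):
    if st[i,4]>60 and 300<cc[i][0]<470 and cc[i][1]<250: print(st[i],cc[i],np.round(ray("top",cc[i],.003),3),np.round(ray("top",cc[i],.158),3))
print("deck approx",ray("top",(431,225),.032),"ticket",ray("top",(446,174),.056))
E
```

```text
red [((338, [465.7, 206.3], [454, 196, 24, 20]), [[0.561, -0.336], [0.567, -0.346]])]
yellow [((317, [242.1, 231.1], [232, 221, 22, 21]), [[0.448, 0.272], [0.451, 0.278]]), ((152, [207.8, 251.2], [201, 245, 15, 13]), [[0.387, 0.358], [0.388, 0.366]]), ((134, [496.9, 108.4], [491, 100, 13, 18]), [[0.861, -0.431], [0.876, -0.444]]), ((74, [446.6, 176.1], [435, 172, 22, 9]), [[0.644, -0.283], [0.652, -0.292]])]
green [((265, [434.6, 258.0], [425, 250, 20, 17]), [[0.413, -0.252], [0.416, -0.26]])]
teal [((238, [261.6, 180.8], [253, 172, 18, 19]), [[0.592, 0.233], [0.6, 0.238]]), ((70, [368.6, 102.3], [366, 92, 7, 20]), [[0.852, -0.054], [0.866, -0.057]])]
blue [((273, [404.3, 201.9], [395, 193, 19, 19]), [[0.561, -0.166], [0.567, -0.172]])]
navy [((273, [404.3, 201.9], [395, 193, 19, 19]), [[0.561, -0.166], [0.567, -0.172]])]
purple [((184, [486.4, 112.4], [480, 103, 14, 20]), [[0.846, -0.4], [0.86, -0.412]])]
orange [((127588, [310.3, 256.2], [0, 68, 640, 332]), [[0.394, 0.081], [0.396, 0.082]]), ((72, [430.2, 224.2], [425, 219, 13, 12]), [[0.504, -0.239], [0.509, -0.246]]), ((69, [377.0, 148.9], [373, 145, 9, 9]), [[0.71, -0.085], [0.72, -0.088]])]
pink [((88, [393.1, 93.5], [389, 85, 9, 17]), [[0.885, -0.125], [0.9, -0.13]]), ((72, [356.1, 101.7], [354, 91, 7, 20]), [[0.851, -0.018], [0.865, -0.019]])]
deck approx [ 0.5120509  -0.25717795] ticket [ 0.66085238 -0.29248363]
```

View pics/crop.png

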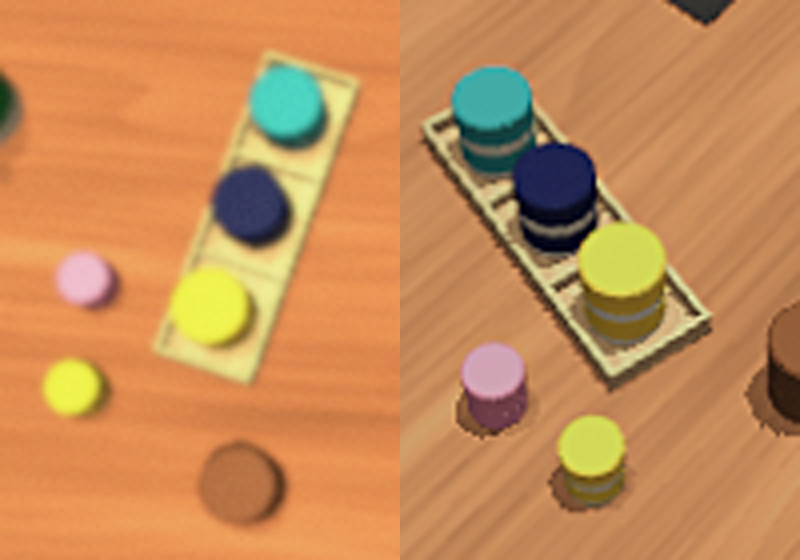

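The crop shows the large yellow-lidded jar in the tray's front pocket (top view pixel 242,231). The loose yellow one is clearly smaller, so the tray jar is the one meant. I'm going above it.

Request:
jog_arm(rows=[0, 0, 0, 0.05, -0.036, 0, 1, 0, 0, 0, 0.05, -0.036, 0, 1, 0, 0, 0, 0.05, -0.036, 0, 1, 0, 0, 0, 0.05, -0.036, 0, 1, 0, 0, 0, 0.05, -0.036, 0, 1])

```text
time_s: 0.72
position: [0.3531, -0.3677, 0.4046]
orientation: [[0.969, 0.247, 0.0], [0.247, -0.969, 0.0], [0.0, -0.0, -1.0]]
wrist_force: [1.3, -0.8, -0.4]
width: 0.0921
finger_force: 0.0
```

Request:
jog_arm(rows=[0, 0, 0, 0.05, -0.036, 0, 1, 0, 0, 0, 0.05, -0.036, 0, 1, 0, 0, 0, 0.05, -0.036, 0, 1, 0, 0, 0, 0.013, -0.061, 0, 1, 0, 0, 0, 0.013, -0.061, 0, 1])

```text
time_s: 1.35
position: [0.4659, -0.1011, 0.4043]
orientation: [[0.969, 0.247, -0.001], [0.247, -0.969, 0.0], [-0.0, -0.0, -1.0]]
wrist_force: [1.2, -0.8, 0.4]
width: 0.0918
finger_force: 0.0
```

Request:
jog_arm(rows=[0, 0, 0, 0.013, -0.061, 0, 1, 0, 0, 0, 0.013, -0.061, 0, 1, 0, 0, 0, 0.013, -0.061, 0, 1, 0, 0, 0, 0.013, -0.061, 0, 1, 0, 0, 0, 0.013, -0.061, 0, 1])

```text
time_s: 1.98
position: [0.453, 0.2106, 0.4047]
orientation: [[0.969, 0.247, 0.0], [0.247, -0.969, -0.0], [0.0, 0.0, -1.0]]
wrist_force: [0.5, -0.7, -0.2]
width: 0.0916
finger_force: 0.0
```

Request:
jog_arm(rows=[0, 0, 0.17, 0, 0, 0, 1, 0, 0, 0.17, 0, 0, 0, 1, 0, 0, 0.17, 0, 0, 0, 1, 0, 0, 0, 0, 0, 0, 1])

```text
time_s: 2.48
position: [0.4534, 0.2086, 0.4044]
orientation: [[0.967, -0.256, -0.001], [-0.256, -0.967, -0.0], [-0.0, 0.0, -1.0]]
wrist_force: [-0.6, 0.1, 0.2]
width: 0.092
finger_force: 0.0
```

```bash
python3 - <<'E'
from h import *
s=get_state();w=grab_frame("wrist");t=grab_frame("top");sd=grab_frame("side")
for n,i in(("wrist1",w),("top1",t),("side1",sd)):cv2.imwrite(f"pics/{n}.png",i[:,:,::-1])
for k,z in(("yellow",.064),("teal",.064),("navy",.064)): 
    print(k,[(x,np.round(ray("wrist",x[1],z,s),3).tolist()) for x in blobs(w,k,vmin=40,amin=300)[:4]])
b=np.hstack([cv2.resize(w,(480,300)),cv2.resize(t[150:290,360:500],(300,300),interpolation=2)])[:,:,::-1]
cv2.imwrite("pics/both1.png",b)
E
```

```text
yellow [((734, [256.5, 212.4], [232, 199, 47, 26]), [0.442, 0.281])]
teal [((2831, [243.2, 43.3], [215, 12, 60, 64]), [0.605, 0.24])]
navy []
```

View pics/both1.png

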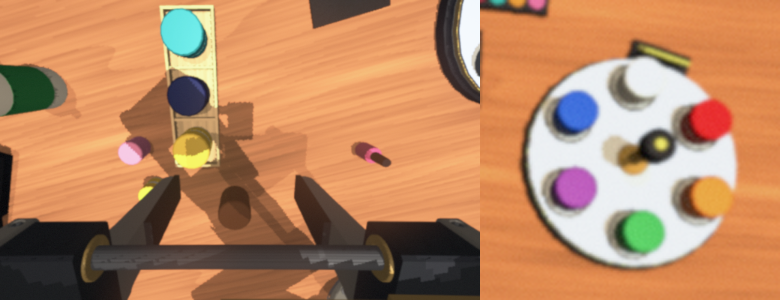

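The wrist view shows the tray with teal at (243,43), navy at (250,127) and yellow at about (257,200), shaded by the gripper. The tray corners are about (213,8), (285,8) and (292,220). The top crop gives an unobstructed view of the carousel.

```bash
python3 - <<'E'
from h import *
s=get_state()
w=cv2.imread("pics/wrist1.png")[:,:,::-1].copy();t=cv2.imread("pics/top1.png")[:,:,::-1].copy()
h=cv2.cvtColor(w,cv2.COLOR_RGB2HSV)
for n,lo,hi in(("yellow",(22,120,60),(36,255,255)),("navy",(110,100,20),(130,255,255))):
    m=cv2.inRange(h,lo,hi);m[:, :205]=0;m[:,300:]=0;m[225:]=0
    m=cv2.morphologyEx(m,cv2.MORPH_OPEN,np.ones((5,5)));
    c=max(cv2.findContours(m,0,2)[0],key=cv2.contourArea);(u,v),r=cv2.minEnclosingCircle(c)
    print(n,u,v,r,cv2.boundingRect(c),np.round(ray("wrist",(u,v),.064,s),4))
m=cv2.inRange(h,(15,40,60),(34,150,255));m[:,:205]=0;m[:,302:]=0;m[232:]=0
m=cv2.morphologyEx(m,cv2.MORPH_OPEN,np.ones((3,3)))
for c in cv2.findContours(m,0,2)[0]:
    if cv2.contourArea(c)>400: print("traymask",cv2.boundingRect(c),cv2.contourArea(c))
P=[np.round(ray("wrist",p,.018,s),4) for p in((214,8),(285,8),(292,220),(234,222))];print("tray corners",P)
h=cv2.cvtColor(t,cv2.COLOR_RGB2HSV)
m=cv2.inRange(h,(0,0,120),(180,60,255));m[:, :370]=0;m[:,500:]=0;m[:165]=0;m[285:]=0
c=max(cv2.findContours(m,0,2)[0],key=cv2.contourArea);hu=cv2.convexHull(c)
w3=np.array([ray("top",p[0],.032) for p in hu]);(cx,cy),r=cv2.minEnclosingCircle(w3.astype(np.float32).reshape(-1,1,2));print("deck",cx,cy,r,cv2.boundingRect(c))
for k in("red","green","blue","orange","purple"):
    lo=dict(red=(172,130,60),green=(45,100,60),blue=(100,120,60),orange=(8,180,170),purple=(135,70,60))[k];hi=dict(red=(180,255,255),green=(80,255,255),blue=(120,255,255),orange=(18,255,255),purple=(160,255,255))[k]
    q=cv2.inRange(h,lo,hi)
    if k=="red": q|=cv2.inRange(h,(0,170,60),(4,255,255))
    mk=np.zeros_like(q);cv2.ellipse(mk,(431,225),(48,46),0,0,360,255,-1);q&=mk
    c=max(cv2.findContours(q,0,2)[0],key=cv2.contourArea);(u,v),rr=cv2.minEnclosingCircle(c)
    p=ray("top",(u,v),.092);print(k,u,v,rr,np.round(p,4),np.round([np.hypot(*(p-[cx,cy])),np.degrees(np.arctan2(*(p-[cx,cy])[::-1]))],3))
k=cv2.inRange(h,(0,0,0),(180,255,70));k[:, :430]=0;k[:,460:]=0;k[:205]=0;k[235:]=0
c=max(cv2.findContours(k,0,2)[0],key=cv2.contourArea);(u,v),rr=cv2.minEnclosingCircle(c);print("knob",u,v,rr,ray("top",(u,v),.150))
for p in((432,170.5),(457,178.5)):print("ticket end",ray("top",p,.056))
E
```

```text
yellow 255.0 204.5 23.64856719970703 (232, 199, 47, 26) [0.451  0.2794]
navy 238.0 124.0 21.189720153808594 (224, 104, 22, 41) [0.5367 0.2693]
traymask (212, 6, 82, 218) 6306.5
tray corners [array([0.6535, 0.2665]), array([0.6351, 0.1954]), array([0.4073, 0.2536]), array([0.4235, 0.3255])]
deck 0.5170443058013916 -0.2564833164215088 0.1453469842672348 (382, 176, 98, 99)
red 466.5 206.5 10.12432861328125 [ 0.5606 -0.3385] [  0.093 -62.038]
green 434.9532165527344 257.7315368652344 10.126642227172852 [ 0.4139 -0.2528] [1.03000e-01 1.77965e+02]
blue 404.5 202.0 9.708344459533691 [ 0.5609 -0.1668] [ 0.1   63.973]
orange 468.7105407714844 240.7105255126953 7.402731895446777 [ 0.4662 -0.3441] [ 1.01000e-01 -1.20127e+02]
purple 403.6785583496094 237.57142639160156 10.014449119567871 [ 0.4622 -0.1673] [1.05000e-01 1.21583e+02]
knob 440.5 219.0 9.394247055053711 [ 0.50964303 -0.24958945]
ticket end [ 0.66842886 -0.25159482]
ticket end [ 0.64964675 -0.32454205]
```

Request:
jog_arm(rows=[0, 0, 0, -0.01, -0.034, 0, 0.85, 0, 0, 0, -0.01, -0.034, 0.0, 0.85, 0, 0, 0, 0, 0, 0.06, 0.85, 0, 0, 0, 0, 0, 0.05, 0.85, 0, 0, 0, 0, 0, 0, 0.85])

```text
time_s: 3.25
position: [0.4503, 0.2786, 0.2918]
orientation: [[0.967, -0.255, -0.006], [-0.255, -0.967, -0.004], [-0.005, 0.005, -1.0]]
wrist_force: [-0.3, -0.4, 0.9]
width: 0.0781
finger_force: 0.0
```

```bash
python3 - <<'E'
from h import *
s=get_state();w=grab_frame("wrist");cv2.imwrite("pics/wrist2.png",w[:,:,::-1])
print(s["position"],[(x,np.round(ray("wrist",x[1],.064,s),3).tolist()) for x in blobs(w,"yellow",smin=100,amin=300)[:4]])
E
```

```text
[0.45032541 0.27863117 0.29175703] []
```

View pics/wrist2.png

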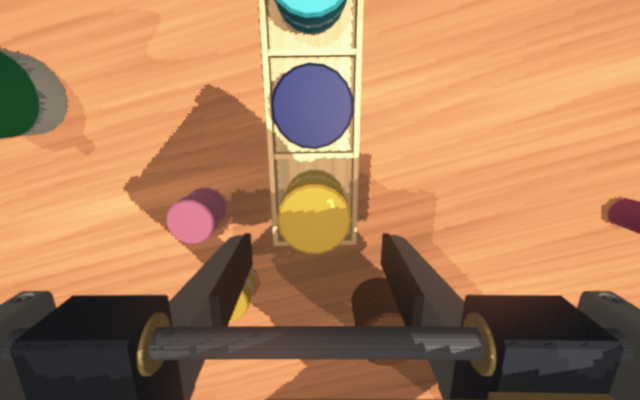

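The wrist view shows the yellow lid centred at (314,218) between the fingers. The pink jar is at (195,217), left of the left finger, and I'm checking that clearance.

```bash
python3 - <<'E'
from h import *
s=get_state();R=np.array(s["orientation"])[:2,:2]
for n,p,z in(("yel",(314,218),.064),("pinktop",(191,220),.04),("pink right edge",(225,205),.03),("pink edge0",(228,200),.0)):
    q=ray("wrist",p,z,s);print(n,q.round(4),"tool",(R.T@(q-s["position"][:2])).round(4))
E
```

```text
yel [0.4567 0.28  ] tool [ 0.0049 -0.0021]
pinktop [0.4719 0.379 ] tool [-0.0058 -0.1017]
pink right edge [0.4745 0.352 ] tool [ 0.0037 -0.0763]
pink edge0 [0.4712 0.3592] tool [-0.0014 -0.0824]
```

Request:
jog_arm(rows=[0, 0, 0, 0.003, 0, 0.04, 0.85, 0, 0, 0, 0, 0, 0.034, 0.85, 0, 0, 0, 0, 0, 0, 0.85, 0, 0, 0, 0, 0, 0, 0, 0, 0, 0, 0, 0, 0, 0])

```text
time_s: 3.92
position: [0.4554, 0.2791, 0.2228]
orientation: [[0.966, -0.257, 0.003], [-0.257, -0.966, 0.002], [0.002, -0.002, -1.0]]
wrist_force: [0.2, -0.4, -0.6]
width: 0.0603
finger_force: 0.0
```

Request:
jog_arm(rows=[0, 0, 0, 0, 0, 0, 0, 0, 0, 0, 0, 0, 0, 0])

```text
time_s: 4.18
position: [0.4552, 0.2789, 0.2222]
orientation: [[0.966, -0.257, 0.002], [-0.257, -0.966, 0.001], [0.002, -0.001, -1.0]]
wrist_force: [-0.8, -1.4, 10.7]
width: 0.053
finger_force: 30.0
```

Request:
jog_arm(rows=[0, 0, 0, 0, 0, -0.04, 0, 0, 0, 0, 0, 0, -0.06, 0, 0, 0, 0, 0, 0, -0.03, 0])

```text
time_s: 4.55
position: [0.455, 0.2789, 0.3543]
orientation: [[0.966, -0.257, 0.003], [-0.257, -0.966, 0.002], [0.003, -0.003, -1.0]]
wrist_force: [0.3, -0.2, -0.8]
width: 0.0531
finger_force: 30.0
```

```bash
cat >> h.py <<'E'
def togo(x,y,z=None):
    s=get_state();R=np.array(s["orientation"]);p=np.array(s["position"])
    d=np.array([x,y,p[2] if z is None else z])-p
    print("tcp",p.round(4),"yang",np.degrees(np.arctan2(R[1,1],R[0,1])).round(2),"tool shift",(R.T@d).round(4),"w",round(s["width"],4))
E
python3 - <<'E'
from h import *
t=cv2.imread("pics/top1.png")
m=(t.max(2)<60).astype(np.uint8);n,l,st,c=cv2.connectedComponentsWithStats(m[155:210,315:370].copy())
i=1+st[1:,4].argmax();p=c[i]+[315,155];q=ray("top",p,.003);print(st[i],p,q);togo(*q)
E
```

```text
[  10    9   34   36 1128] [341.67553191 181.53723404] [0.63024189 0.00672619]
tcp [0.455  0.2789 0.3543] yang -104.9 tool shift [0.2394 0.218  0.    ] w 0.0531
```

Request:
jog_arm(rows=[0, 0, 0, 0.04, 0.036, 0, 0, 0, 0, 0, 0.04, 0.036, 0, 0, 0, 0, 0, 0.04, 0.036, 0, 0, 0, 0, 0, 0.04, 0.036, 0, 0, 0, 0, 0, 0.04, 0.036, 0, 0])

```text
time_s: 5.18
position: [0.6022, 0.0517, 0.3514]
orientation: [[0.966, -0.257, 0.001], [-0.257, -0.966, 0.0], [0.001, -0.0, -1.0]]
wrist_force: [0.7, 1.1, 0.4]
width: 0.0529
finger_force: 30.0
```

Request:
jog_arm(rows=[0, 0, 0, 0.04, 0.036, 0, 0, 0, 0, 0, 0, 0, 0.05, 0, 0, 0, 0, 0, 0, 0.05, 0, 0, 0, 0, 0, 0, 0.02, 0, 0, 0, 0, 0, 0, 0.0, 0])

```text
time_s: 5.8
position: [0.6307, 0.0083, 0.2302]
orientation: [[0.966, -0.257, -0.002], [-0.257, -0.966, 0.0], [-0.002, 0.0, -1.0]]
wrist_force: [0.3, -1.0, -0.1]
width: 0.0529
finger_force: 30.0
```

Request:
jog_arm(rows=[0, 0, 0, 0, 0, 0.005, 0, 0, 0, 0, 0, 0, 0.003, 0, 0, 0, 0, 0, 0, 0.0, 0])

```text
time_s: 6.18
position: [0.6311, 0.0083, 0.2234]
orientation: [[0.966, -0.257, 0.001], [-0.257, -0.966, 0.0], [0.001, -0.0, -1.0]]
wrist_force: [0.3, 0.3, -1.8]
width: 0.0529
finger_force: 30.0
```

Request:
jog_arm(rows=[0, 0, 0, 0, 0, 0.002, 0, 0, 0, 0, 0, 0, 0.0, 0.85, 0, 0, 0, 0, 0, 0, 0.85, 0, 0, 0, 0, 0, 0, 0.85, 0, 0, 0, 0, 0, -0.05, 0.85])

```text
time_s: 6.8
position: [0.6293, 0.0082, 0.2677]
orientation: [[0.966, -0.257, -0.007], [-0.257, -0.966, -0.0], [-0.007, 0.002, -1.0]]
wrist_force: [0.7, 0.3, 0.0]
width: 0.0781
finger_force: 0.0
```

Request:
jog_arm(rows=[0, 0, 0, 0, 0, -0.062, 1, 0, 0, 0, 0, 0, -0.062, 1, 0, 0, 0, 0, 0, 0, 1])

```text
time_s: 7.18
position: [0.6323, 0.0082, 0.4004]
orientation: [[0.966, -0.257, 0.01], [-0.257, -0.966, 0.0], [0.009, -0.003, -1.0]]
wrist_force: [-0.3, 0.3, -0.9]
width: 0.0919
finger_force: 0.0
```

```bash
python3 - <<'E'
from h import *
togo(.561,-.3385)
E
```

```text
tcp [0.6323 0.0082 0.4004] yang -104.91 tool shift [ 0.0203  0.3534 -0.0007] w 0.0919
```

Request:
jog_arm(rows=[0, 0, 0, 0.004, 0.059, 0, 1, 0, 0, 0, 0.004, 0.059, 0, 1, 0, 0, 0, 0.004, 0.059, 0, 1, 0, 0, 0, 0.004, 0.059, 0, 1, 0, 0, 0, 0.004, 0.059, 0, 1])

```text
time_s: 7.8
position: [0.5734, -0.2837, 0.3932]
orientation: [[0.966, -0.257, -0.002], [-0.257, -0.966, 0.001], [-0.002, -0.0, -1.0]]
wrist_force: [1.2, -0.2, 0.0]
width: 0.092
finger_force: 0.0
```

Request:
jog_arm(rows=[0, 0, 0, 0, 0.058, 0, 1, 0, 0, 0.16, 0, 0, 0, 1, 0, 0, 0.16, 0, 0, 0, 1, 0, 0, 0.16, 0, 0, 0, 1, 0, 0, 0.16, 0, 0, 0, 1])

```text
time_s: 8.43
position: [0.5591, -0.338, 0.393]
orientation: [[0.617, -0.787, -0.002], [-0.787, -0.617, 0.001], [-0.002, 0.001, -1.0]]
wrist_force: [0.5, -0.1, 0.2]
width: 0.0917
finger_force: 0.0
```

Request:
jog_arm(rows=[0, 0, 0.16, 0, 0, 0, 1, 0, 0, 0, 0, 0, 0, 1])

```text
time_s: 8.68
position: [0.5592, -0.3379, 0.3933]
orientation: [[0.49, -0.872, -0.002], [-0.872, -0.49, 0.001], [-0.002, 0.001, -1.0]]
wrist_force: [-0.3, 0.2, -0.0]
width: 0.0918
finger_force: 0.0
```

```bash
python3 - <<'E'
from h import *
togo(.561,-.3385)
s=get_state();w=grab_frame("wrist");cv2.imwrite("pics/wrist3.png",w[:,:,::-1])
print(s["joint_efforts"][:1],np.round(s["q"],2),[(x,np.round(ray("wrist",x[1],.092,s),3).tolist()) for x in blobs(w,"red",smin=100,amin=300)[:4]])
E
```

```text
tcp [ 0.5592 -0.3379  0.3933] yang -150.69 tool shift [ 0.0014 -0.0013 -0.    ] w 0.0918
[-0.04374705] [-0.55  0.41  1.58 -0.    1.16  2.08] [((2574, [312.3, 183.2], [284, 153, 57, 60]), [0.569, -0.346])]
```

View pics/wrist3.png

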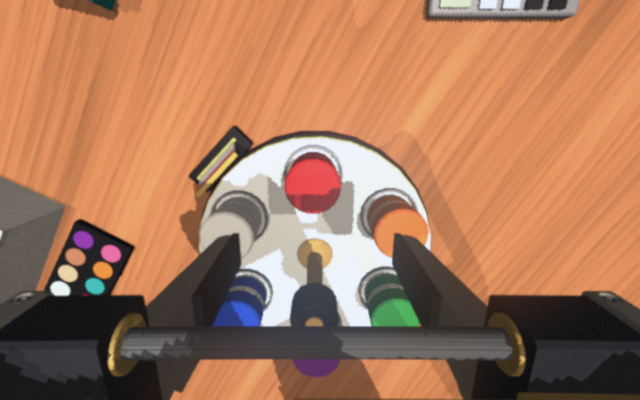

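The wrist view shows the red lid at (312,184), the post base at (315,253), white left at (228,235) and orange right at (400,230). The fingers straddle red, so I'm descending.

Request:
jog_arm(rows=[0, 0, 0, 0.005, 0, 0.05, 0.85, 0, 0, 0, 0, 0, 0.05, 0.85, 0, 0, 0, 0, 0, 0.03, 0.85, 0, 0, 0, 0, 0, 0.013, 0.85, 0, 0, 0, 0, 0, 0, 0.85])

```text
time_s: 9.35
position: [0.5618, -0.3424, 0.2512]
orientation: [[0.49, -0.872, -0.001], [-0.872, -0.49, 0.001], [-0.001, 0.001, -1.0]]
wrist_force: [-0.1, 0.6, -0.3]
width: 0.0783
finger_force: 0.0
```

```bash
python3 - <<'E'
from h import *
togo(.561,-.3385,.25)
s=get_state();w=grab_frame("wrist");cv2.imwrite("pics/wrist4.png",w[:,:,::-1])
print([(x,np.round(ray("wrist",x[1],.092,s),3).tolist()) for x in blobs(w,"red",smin=100,amin=300)[:4]])
E
```

```text
tcp [ 0.5618 -0.3424  0.2512] yang -150.66 tool shift [-0.0038 -0.0012  0.0012] w 0.0783
[((9103, [310.1, 256.9], [258, 194, 104, 118]), [0.571, -0.349])]
```

View pics/wrist4.png

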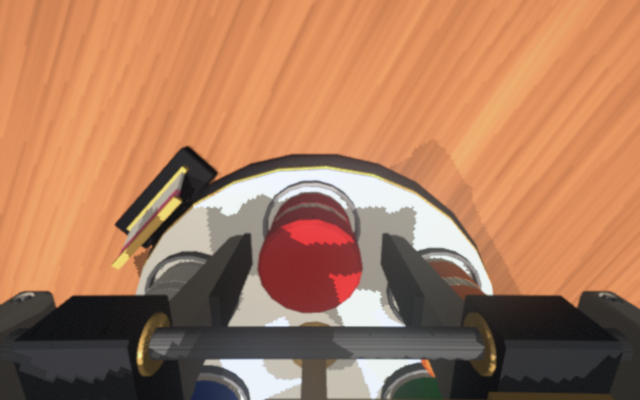

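The lid top is centred at about (310,265), a few mm off the finger midline and ahead. A small correction, then grip.

Request:
jog_arm(rows=[0, 0, 0, 0.003, -0.002, 0, 0.85, 0, 0, 0, 0, 0, 0, 0, 0, 0, 0, 0, 0, 0, 0, 0, 0, 0, 0, 0, 0, 0, 0, 0, 0, 0, 0, 0, 0])

```text
time_s: 10.02
position: [0.5652, -0.3441, 0.2521]
orientation: [[0.489, -0.872, 0.001], [-0.872, -0.489, -0.0], [0.001, -0.0, -1.0]]
wrist_force: [-0.7, -0.4, 4.3]
width: 0.0529
finger_force: 30.0
```

```bash
cat >> h.py <<'E'
def lid(w,lo,hi):
    "lid in hand: left,right,bottom of mask, centre from them"
    h=cv2.cvtColor(w,cv2.COLOR_RGB2HSV);m=cv2.inRange(h,*lo)
    if hi: m|=cv2.inRange(h,*hi)
    m[:, :200]=0;m[:,430:]=0;m[:170]=0
    m=cv2.morphologyEx(m,cv2.MORPH_OPEN,np.ones((5,5)))
    c=max(cv2.findContours(m,0,2)[0],key=cv2.contourArea);return cv2.boundingRect(c)
RED=(((172,110,40),(180,255,255)),((0,190,40),(6,255,255)));YEL=(((20,110,50),(36,255,255)),None)
E
python3 - <<'E'
from h import *
togo(.561,-.3385,.25)
s=get_state();w=grab_frame("wrist");cv2.imwrite("pics/wrist5.png",w[:,:,::-1]);print(lid(w,*RED),s["finger_force"],s["wrist_force"].round(1) if hasattr(s["wrist_force"],"round") else s["wrist_force"])
# axis estimates from earlier wrist pictures are for post base at z=.032
t=grab_frame("top");cv2.imwrite("pics/top2.png",t[:,:,::-1])
E
```

```text
tcp [ 0.5652 -0.3441  0.2521] yang -150.74 tool shift [-0.007   0.001   0.0021] w 0.0529
(278, 214, 68, 43) 30.000819970155135 [-0.7 -0.4  4.3]
```

Request:
jog_arm(rows=[0, 0, 0, 0, 0, -0.03, 0, 0, 0, 0, 0, 0, -0.06, 0, 0, 0, 0, 0, 0, -0.06, 0, 0, 0, -0.16, 0, 0, 0, 0, 0, 0, -0.16, 0, 0, 0, 0])

```text
time_s: 10.75
position: [0.565, -0.344, 0.4023]
orientation: [[0.742, -0.671, 0.001], [-0.671, -0.742, -0.001], [0.001, -0.0, -1.0]]
wrist_force: [-0.7, -0.5, -1.5]
width: 0.0534
finger_force: 30.0
```

Request:
jog_arm(rows=[0, 0, -0.16, 0, 0, 0, 0, 0, 0, -0.16, 0, 0, 0, 0, 0, 0, -0.16, 0, 0, 0, 0, 0, 0, 0, -0.024, -0.052, 0, 0, 0, 0, 0, -0.024, -0.052, 0, 0])

```text
time_s: 11.38
position: [0.5448, -0.2303, 0.4009]
orientation: [[0.966, -0.259, -0.001], [-0.259, -0.966, 0.001], [-0.001, -0.0, -1.0]]
wrist_force: [1.5, 0.5, -1.2]
width: 0.0532
finger_force: 30.0
```

Request:
jog_arm(rows=[0, 0, 0, -0.024, -0.052, 0, 0, 0, 0, 0, -0.024, -0.052, 0, 0, 0, 0, 0, -0.024, -0.052, 0, 0, 0, 0, 0, -0.024, -0.052, 0, 0, 0, 0, 0, -0.024, -0.052, 0, 0])

```text
time_s: 12.0
position: [0.4956, 0.0525, 0.4014]
orientation: [[0.966, -0.257, -0.0], [-0.257, -0.966, -0.0], [-0.0, 0.0, -1.0]]
wrist_force: [0.8, 0.7, -1.1]
width: 0.0533
finger_force: 30.0
```

Request:
jog_arm(rows=[0, 0, 0, -0.024, -0.052, 0, 0, 0, 0, 0, -0.024, -0.052, 0, 0, 0, 0, 0, -0.024, -0.052, 0, 0, 0, 0, 0, -0.012, -0.035, 0, 0, 0, 0, 0, 0, 0, 0, 0])

```text
time_s: 12.62
position: [0.4638, 0.2591, 0.4012]
orientation: [[0.967, -0.254, -0.001], [-0.254, -0.967, 0.0], [-0.0, 0.0, -1.0]]
wrist_force: [-0.2, -0.7, -0.6]
width: 0.0536
finger_force: 30.0
```

```bash
python3 - <<'E'
from h import *
togo(.454,.2795,.222)
s=get_state();w=grab_frame("wrist");t=grab_frame("top");cv2.imwrite("pics/wrist6.png",w[:,:,::-1]);cv2.imwrite("pics/top3.png",t[:,:,::-1]);print(lid(w,*RED))
h=cv2.cvtColor(t,cv2.COLOR_RGB2HSV);m=cv2.inRange(h,*YEL[0]);m[:, :300]=0;m[:,400:]=0
c=max(cv2.findContours(m,0,2)[0],key=cv2.contourArea);(u,v),r=cv2.minEnclosingCircle(c);print("yellow on mat",u,v,r,ray("top",(u,v),.063))
c=np.vstack([cv2.resize(t[150:290,300:500],(480,336)),cv2.resize(w[100:340,150:500],(384,264))[:, :].copy() if 0 else cv2.resize(w,(480,264))])
cv2.imwrite("pics/both6.png",c[:,:,::-1])
E
```

```text
tcp [0.4638 0.2591 0.4012] yang -104.72 tool shift [-0.0146 -0.0173  0.1792] w 0.0536
(266, 225, 102, 92)
yellow on mat 340.9693908691406 178.64285278320312 12.030919075012207 [0.62267094 0.01143529]
```

View pics/both6.png

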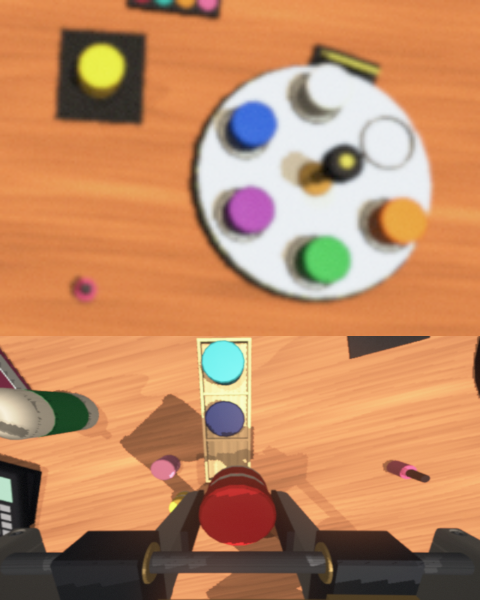

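The top crop shows the empty well ring at (387,141), the yellow jar on the mat and the other jars in place. The wrist half shows red held above the free pocket. I'm lowering it.

Request:
jog_arm(rows=[0, 0, 0, -0.015, -0.017, 0.02, 0, 0, 0, 0, 0, 0, 0.06, 0, 0, 0, 0, 0, 0, 0.06, 0, 0, 0, 0, 0, 0, 0.025, 0, 0, 0, 0, 0, 0, 0.0, 0])

```text
time_s: 13.35
position: [0.4538, 0.2757, 0.2349]
orientation: [[0.966, -0.259, -0.004], [-0.259, -0.966, -0.003], [-0.003, 0.003, -1.0]]
wrist_force: [0.8, -0.9, 0.3]
width: 0.0528
finger_force: 30.0
```

```bash
python3 - <<'E'
from h import *
togo(.454,.2795,.224)
t=cv2.imread("pics/top3.png");c=cv2.resize(t[190:230,440:485],None,fx=12,fy=12,interpolation=2);g=cv2.cvtColor(c,6)
o=cv2.HoughCircles(g,cv2.HOUGH_GRADIENT,1,60,param1=60,param2=25,minRadius=100,maxRadius=160)
print(None if o is None else [(440+x/12,190+y/12,r/12,ray("top",(440+x/12,190+y/12),.04).round(4)) for x,y,r in o[0][:3]])
print(ray("top",(461.3,208.8),.04))
E
```

```text
tcp [0.4538 0.2757 0.2349] yang -104.99 tool shift [-0.0007 -0.0038  0.0109] w 0.0528
None
[ 0.56434172 -0.34226524]
```

Request:
jog_arm(rows=[0, 0, 0, 0, -0.003, 0.007, 0, 0, 0, 0, 0, 0, 0.003, 0, 0, 0, 0, 0, 0, 0.001, 0, 0, 0, 0, 0, 0, 0, 0])

```text
time_s: 13.85
position: [0.4551, 0.2804, 0.2262]
orientation: [[0.966, -0.257, 0.001], [-0.257, -0.966, 0.0], [0.001, -0.001, -1.0]]
wrist_force: [-0.7, -0.2, -0.3]
width: 0.0535
finger_force: 30.0
```

Request:
jog_arm(rows=[0, 0, 0, 0, 0, 0.002, 0, 0, 0, 0, 0, 0, 0, 0.85, 0, 0, 0, 0, 0, 0, 0.85, 0, 0, 0, 0, 0, 0, 0.85, 0, 0, 0, 0, 0, -0.04, 0.85])

```text
time_s: 14.48
position: [0.454, 0.2796, 0.2618]
orientation: [[0.966, -0.257, -0.005], [-0.257, -0.966, -0.003], [-0.004, 0.004, -1.0]]
wrist_force: [0.3, 0.9, -0.1]
width: 0.0781
finger_force: 0.0
```

Request:
jog_arm(rows=[0, 0, 0, 0, 0, -0.06, 0.85, 0, 0, 0, 0, 0, -0.05, 0.85, 0, 0, 0, 0, 0, 0, 0.85])

```text
time_s: 14.85
position: [0.4561, 0.2809, 0.3777]
orientation: [[0.966, -0.257, 0.006], [-0.257, -0.966, 0.004], [0.005, -0.006, -1.0]]
wrist_force: [0.8, -0.5, -0.5]
width: 0.0781
finger_force: 0.0
```

```bash
python3 - <<'E'
from h import *
togo(.631,.0083)
s=get_state();w=grab_frame("wrist");cv2.imwrite("pics/wrist7.png",w[:,:,::-1])
print([(x,np.round(ray("wrist",x[1],.064,s),3).tolist()) for x in blobs(w,"red",smin=100,amin=300)[:3]])
E
```

```text
tcp [0.4561 0.2809 0.3777] yang -104.91 tool shift [2.392e-01 2.184e-01 1.000e-04] w 0.0781
[((2308, [318.2, 191.7], [293, 162, 52, 58]), [0.46, 0.281]), ((566, [565.1, 196.5], [549, 185, 42, 30]), [0.393, 0.049]), ((395, [236.1, 193.0], [211, 176, 42, 41]), [0.479, 0.36])]
```

Request:
jog_arm(rows=[0, 0, 0, 0.04, 0.036, 0, 0.85, 0, 0, 0, 0.04, 0.036, 0, 0.85, 0, 0, 0, 0.04, 0.036, 0, 0.85, 0, 0, 0, 0.04, 0.036, 0, 0.85, 0, 0, 0, 0.04, 0.036, 0, 0.85])

```text
time_s: 15.52
position: [0.6022, 0.0532, 0.3715]
orientation: [[0.966, -0.257, -0.003], [-0.257, -0.966, -0.0], [-0.003, 0.001, -1.0]]
wrist_force: [0.7, 0.4, 0.4]
width: 0.0784
finger_force: 0.0
```

Request:
jog_arm(rows=[0, 0, 0, 0.04, 0.037, 0, 0.85, 0, 0, 0, 0, 0, 0, 0.85, 0, 0, 0, 0, 0, 0, 0.85])

```text
time_s: 15.9
position: [0.6304, 0.0089, 0.3718]
orientation: [[0.966, -0.258, -0.003], [-0.258, -0.966, 0.0], [-0.003, 0.001, -1.0]]
wrist_force: [-0.0, 0.2, -0.3]
width: 0.078
finger_force: 0.0
```

```bash
python3 - <<'E'
from h import *
togo(.631,.0083,.222)
s=get_state();w=grab_frame("wrist");cv2.imwrite("pics/wrist8.png",w[:,:,::-1])
R=np.array(s["orientation"])[:2,:2]
for x in blobs(w,"yellow",smin=100,amin=300)[:3]: print(x,R.T@(ray("wrist",x[1],.063,s)-s["position"][:2]))
E
```

```text
tcp [0.6304 0.0089 0.3718] yang -104.95 tool shift [0.0012 0.0004 0.1498] w 0.078
(511, [303.3, 186.2], [291, 171, 23, 29]) [ 0.00764175 -0.01343554]
```

Request:
jog_arm(rows=[0, 0, 0, 0, 0, 0.06, 0.85, 0, 0, 0, 0, 0, 0.06, 0.85, 0, 0, 0, 0, 0, 0.029, 0.85, 0, 0, 0, 0, 0, 0, 0.85, 0, 0, 0, 0, 0, 0, 0])

```text
time_s: 16.58
position: [0.6315, 0.0096, 0.226]
orientation: [[0.967, -0.256, 0.001], [-0.256, -0.967, 0.0], [0.001, -0.0, -1.0]]
wrist_force: [0.5, -0.6, 1.4]
width: 0.07
finger_force: 0.0
```

Request:
jog_arm(rows=[0, 0, 0, 0, 0, 0, 0, 0, 0, 0, 0, 0, 0, 0, 0, 0, 0, 0, 0, 0, 0])

```text
time_s: 16.95
position: [0.6317, 0.0089, 0.2263]
orientation: [[0.966, -0.257, 0.002], [-0.257, -0.966, 0.0], [0.002, -0.001, -1.0]]
wrist_force: [-0.9, 1.5, 7.2]
width: 0.0532
finger_force: 30.0
```

Request:
jog_arm(rows=[0, 0, 0, 0, 0, -0.06, 0, 0, 0, 0, 0, 0, -0.06, 0, 0, 0, 0, 0, 0, -0.06, 0, 0, 0, 0, 0, 0, 0, 0])

```text
time_s: 17.45
position: [0.6324, 0.0088, 0.4109]
orientation: [[0.966, -0.257, 0.01], [-0.257, -0.966, 0.0], [0.01, -0.003, -1.0]]
wrist_force: [0.1, 0.6, -0.4]
width: 0.0532
finger_force: 30.0
```

```bash
python3 - <<'E'
from h import *
togo(.5652,-.3441,.252)
w=grab_frame("wrist");cv2.imwrite("pics/wrist9.png",w[:,:,::-1]);print(lid(w,*YEL))
a=cv2.imread("pics/wrist6.png")
cv2.imwrite("pics/cmp.png",np.hstack([a[180:350,240:400],w[180:350,240:400,::-1]]).repeat(2,0).repeat(2,1))
E
```

```text
tcp [0.6324 0.0088 0.4109] yang -104.92 tool shift [0.0244 0.3587 0.1582] w 0.0532
(266, 215, 101, 102)
```

View pics/cmp.png

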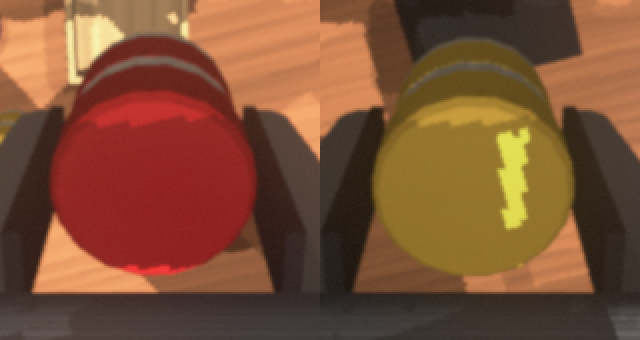

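Left is red in hand with its lid at about (154,183). Right is yellow in hand at about (153,186). Both sit the same way in the fingers, so the red grip pose serves for placing.

Request:
jog_arm(rows=[0, 0, 0, 0.004, 0.06, 0, 0, 0, 0, 0, 0.004, 0.06, 0, 0, 0, 0, 0, 0.004, 0.06, 0, 0, 0, 0, 0, 0.004, 0.06, 0, 0, 0, 0, 0, 0.004, 0.06, 0, 0])

```text
time_s: 18.12
position: [0.5721, -0.2878, 0.4028]
orientation: [[0.966, -0.257, -0.002], [-0.257, -0.966, 0.001], [-0.003, -0.001, -1.0]]
wrist_force: [0.8, -0.1, -0.9]
width: 0.0532
finger_force: 30.0
```

Request:
jog_arm(rows=[0, 0, 0, 0.004, 0.059, 0, 0, 0, 0, 0.16, 0, 0, 0, 0, 0, 0, 0.16, 0, 0, 0, 0, 0, 0, 0.16, 0, 0, 0, 0, 0, 0, 0.16, 0, 0, 0, 0])

```text
time_s: 18.75
position: [0.5613, -0.3441, 0.4025]
orientation: [[0.617, -0.787, -0.003], [-0.787, -0.617, 0.002], [-0.003, 0.001, -1.0]]
wrist_force: [0.3, 0.2, -0.6]
width: 0.053
finger_force: 30.0
```

Request:
jog_arm(rows=[0, 0, 0.16, 0, 0, 0, 0, 0, 0, 0, 0, 0, 0, 0, 0, 0, 0, 0, 0, 0, 0])

```text
time_s: 19.12
position: [0.5617, -0.3442, 0.4037]
orientation: [[0.492, -0.871, -0.001], [-0.871, -0.492, 0.001], [-0.001, 0.001, -1.0]]
wrist_force: [0.3, 0.3, -1.0]
width: 0.0532
finger_force: 30.0
```

```bash
python3 - <<'E'
from h import *
togo(.565,-.3437,.2555)
E
```

```text
tcp [ 0.5617 -0.3442  0.4037] yang -150.55 tool shift [ 0.0014 -0.0032  0.1482] w 0.0532
```

Down to just above the collar (jar bottom about 15 mm over the deck), then correct.

Request:
jog_arm(rows=[0, 0, 0, 0.001, -0.003, 0.05, 0, 0, 0, 0, 0, 0, 0.05, 0, 0, 0, 0, 0, 0, 0.034, 0, 0, 0, 0, 0, 0, 0, 0, 0, 0, 0, 0, 0, 0, 0])

```text
time_s: 19.75
position: [0.5656, -0.344, 0.2719]
orientation: [[0.49, -0.872, 0.001], [-0.872, -0.49, -0.001], [0.001, -0.001, -1.0]]
wrist_force: [-0.2, -0.7, -0.8]
width: 0.0532
finger_force: 30.0
```

```bash
python3 - <<'E'
from h import *
togo(.565,-.3437,.2555)
w=grab_frame("wrist");cv2.imwrite("pics/wrist10.png",w[:,:,::-1])
E
```

```text
tcp [ 0.5656 -0.344   0.2719] yang -150.68 tool shift [-0.0005  0.0004  0.0164] w 0.0532
```

View pics/wrist10.png

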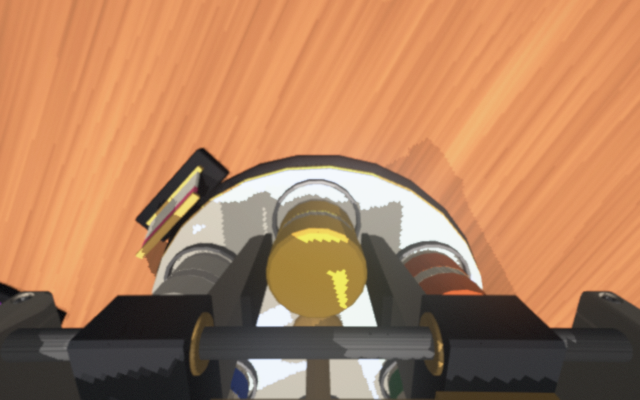

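The ring spans 273–359 (centre 316) and the lid 267–367 (centre 317), so they are aligned. I'm lowering it.

Request:
jog_arm(rows=[0, 0, 0, 0, 0, 0.007, 0, 0, 0, 0, 0, 0, 0.006, 0, 0, 0, 0, 0, 0, 0.002, 0, 0, 0, 0, 0, 0, 0, 0])

```text
time_s: 20.3
position: [0.565, -0.3437, 0.2557]
orientation: [[0.489, -0.872, -0.0], [-0.872, -0.489, 0.0], [-0.0, 0.0, -1.0]]
wrist_force: [-0.3, 0.2, -1.3]
width: 0.0529
finger_force: 30.0
```

Request:
jog_arm(rows=[0, 0, 0, 0, 0, 0.001, 0, 0, 0, 0, 0, 0, 0, 0.85, 0, 0, 0, 0, 0, 0, 0.85, 0, 0, 0, 0, 0, 0, 0.85, 0, 0, 0, 0, 0, -0.04, 0.85])

```text
time_s: 20.92
position: [0.5639, -0.343, 0.292]
orientation: [[0.489, -0.872, -0.005], [-0.872, -0.489, 0.003], [-0.005, 0.003, -1.0]]
wrist_force: [0.7, -1.0, 0.9]
width: 0.0783
finger_force: 0.0
```

Request:
jog_arm(rows=[0, 0, 0, 0, 0, -0.06, 0.85, 0, 0, 0, 0, 0, -0.05, 0.85, 0, 0, 0, 0, 0, 0, 0.85])

```text
time_s: 21.3
position: [0.566, -0.3443, 0.4096]
orientation: [[0.489, -0.872, 0.007], [-0.872, -0.489, -0.004], [0.007, -0.004, -1.0]]
wrist_force: [0.4, -0.3, -0.1]
width: 0.0779
finger_force: 0.0
```

```bash
python3 - <<'E'
from h import *
s=get_state();w=grab_frame("wrist");cv2.imwrite("pics/wrist11.png",w[:,:,::-1])
h=cv2.cvtColor(w,cv2.COLOR_RGB2HSV);m=cv2.inRange(h,(20,110,50),(36,255,255));m[:, :250]=0;m[:,400:]=0;m[:100]=0;m[240:]=0
print("yellow box",cv2.boundingRect(m))
t=cv2.imread("pics/top3.png")
# axis: midpoints of opposite well lids, knob; ticket
for n,p,z in(("post base w3",(315,253),.032),):
    print(n)
togo(.5136,-.2555,.312)
E
```

```text
yellow box (292, 165, 52, 57)
post base w3
tcp [ 0.5653 -0.3439  0.4067] yang -150.75 tool shift [-0.1027  0.0021  0.0943] w 0.0786
```

```bash
python3 - <<'E'
from h import *
s=get_state()
w=cv2.imread("pics/wrist11.png")[:,:,::-1].copy()
ax=np.array([.516,-.257])
def dirs(n,mask,z,st=None):
    c=max(cv2.findContours(mask,0,2)[0],key=cv2.contourArea);(cx,cy),sz,an=cv2.minAreaRect(c);b=cv2.boxPoints(((cx,cy),sz,an))
    P=np.array([ray(n,p,z,st) for p in b]);m=P.mean(0);e=max((P[1]-P[0],P[2]-P[1]),key=np.linalg.norm)
    d=m-ax;print(n,"ctr px",cx,cy,sz,"pos",m.round(3),"dir",np.degrees(np.arctan2(d[1],d[0])).round(1),"dist",np.hypot(*d).round(3),"len",np.linalg.norm(e).round(3),"normal",(np.degrees(np.arctan2(e[1],e[0]))+90).round(1))
h=cv2.cvtColor(w,cv2.COLOR_RGB2HSV)
m=cv2.inRange(h,(20,80,80),(36,255,255));m[:,290:]=0;m[230:]=0;m[:90]=0
for z in(.03,.056): dirs("wrist",m,z,s)
t=cv2.imread("pics/top3.png")[:,:,::-1].copy();h=cv2.cvtColor(t,cv2.COLOR_RGB2HSV)
m=cv2.inRange(h,(20,110,80),(36,255,255));m[:, :425]=0;m[:,465:]=0;m[:165]=0;m[190:]=0
for z in(.03,.056): dirs("top",m,z)
m=cv2.inRange(h,(0,0,0),(180,255,75));m[:, :428]=0;m[:,463:]=0;m[:165]=0;m[183:]=0
for z in(.015,.03): dirs("top",m,z)
cv2.imwrite("pics/tick.png",np.hstack([cv2.resize(w[100:240,160:300],(420,420)),cv2.resize(t[160:200,425:465],(370,420))])[:,:,::-1])
E
```

```text
wrist ctr px 234.8054962158203 173.24795532226562 (5.391266345977783, 31.824172973632812) pos [ 0.654 -0.301] dir -17.8 dist 0.145 len 0.039 normal -15.4
wrist ctr px 234.8054962158203 173.24795532226562 (5.391266345977783, 31.824172973632812) pos [ 0.651 -0.31 ] dir -21.3 dist 0.145 len 0.036 normal -15.4
top ctr px 445.45001220703125 175.65000915527344 (24.665767669677734, 4.110960960388184) pos [ 0.664 -0.299] dir -15.8 dist 0.153 len 0.072 normal -15.2
top ctr px 445.45001220703125 175.65000915527344 (24.665767669677734, 4.110960960388184) pos [ 0.656 -0.291] dir -13.6 dist 0.144 len 0.071 normal -15.2
top ctr px 432.4615783691406 172.8076934814453 (5.687368392944336, 6.079599857330322) pos [ 0.674 -0.264] dir -2.6 dist 0.158 len 0.019 normal 15.8
top ctr px 432.4615783691406 172.8076934814453 (5.687368392944336, 6.079599857330322) pos [ 0.67 -0.26] dir -1.2 dist 0.154 len 0.018 normal 15.8
```

View pics/tick.png

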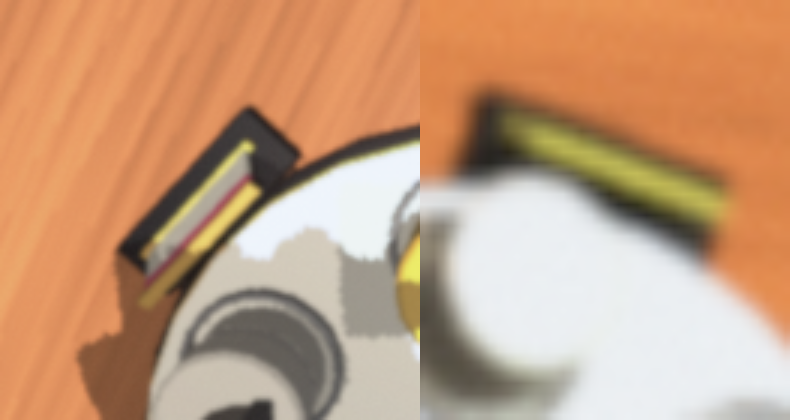

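Yellow is in its well. The ticket's normal is about -15.4°, and the yellow jar stands at about -60.7°, so the deck needs about +45.3°. I'm going to the knob at about (0.516, -0.257).

Request:
jog_arm(rows=[0, 0, 0, -0.05, 0, 0, 0.85, 0, 0, 0, -0.05, 0, 0, 0.85, 0, 0, 0, 0, 0, 0, 0.85])

```text
time_s: 21.72
position: [0.5143, -0.2541, 0.4027]
orientation: [[0.49, -0.872, -0.004], [-0.872, -0.49, 0.002], [-0.004, 0.002, -1.0]]
wrist_force: [0.5, 0.3, 0.2]
width: 0.0786
finger_force: 0.0
```

```bash
python3 - <<'E'
from h import *
togo(.516,-.257,.312)
t=grab_frame("top");s=get_state();w=grab_frame("wrist");cv2.imwrite("pics/wrist12.png",w[:,:,::-1]);cv2.imwrite("pics/top12.png",t[:,:,::-1])
h=cv2.cvtColor(w,cv2.COLOR_RGB2HSV);g=cv2.inRange(h,(0,0,0),(180,255,70));g[:, :250]=0;g[:,390:]=0;g[320:]=0
n,l,st,c=cv2.connectedComponentsWithStats(g)
R=np.array(s["orientation"])[:2,:2]
for i in range(1,n):
    if st[i,4]>250: print(st[i],c[i].round(1),"knob? tool",(R.T@(ray("wrist",c[i],.155,s)-s["position"][:2])).round(4))
h=cv2.cvtColor(w,cv2.COLOR_RGB2HSV);m=cv2.inRange(h,(20,110,50),(36,255,255));m[:, :250]=0;m[:,390:]=0
n,l,st,c=cv2.connectedComponentsWithStats(m)
for i in range(1,n):
    if st[i,4]>250: print("yel",st[i],ray("wrist",c[i],.092,s))
E
```

```text
tcp [ 0.5143 -0.2541  0.4027] yang -150.65 tool shift [ 0.0038 -0.0003  0.0907] w 0.0786
[ 292  180   50   55 1467] [314.8 209.5] knob? tool [ 0.0041 -0.0024]
[382 234   8  50 310] [386.  255.3] knob? tool [-0.0357  0.0559]
yel [ 285   53   61   64 2989] [ 0.56565602 -0.34061581]
```

Request:
jog_arm(rows=[0, 0, 0, 0.004, -0.001, 0.045, 0.85, 0, 0, 0, 0, 0, 0.045, 0.85, 0, 0, 0, 0, 0, 0, 0.85, 0, 0, 0, 0, 0, 0, 0, 0, 0, 0, 0, 0, 0, 0])

```text
time_s: 22.45
position: [0.5198, -0.26, 0.3165]
orientation: [[0.489, -0.873, 0.003], [-0.873, -0.489, -0.001], [0.002, -0.002, -1.0]]
wrist_force: [0.4, 0.0, 0.5]
width: 0.06
finger_force: 0.0
```

Request:
jog_arm(rows=[0, 0, 0, 0, 0, 0, 0, 0, 0, 0, 0, 0, 0, 0, 0, 0, 0, 0, 0, 0, 0])

```text
time_s: 22.82
position: [0.5181, -0.2602, 0.3157]
orientation: [[0.489, -0.872, -0.002], [-0.872, -0.489, -0.002], [0.001, 0.003, -1.0]]
wrist_force: [-8.7, -5.7, 7.0]
width: 0.041
finger_force: 30.0
```

Request:
jog_arm(rows=[0, 0, 0, 0, 0.001, 0, 0, 0, 0, -0.05, 0, 0, 0, 0, 0, 0, -0.1, 0, 0, 0, 0, 0, 0, -0.12, 0, 0, 0, 0, 0, 0, -0.12, 0, 0, 0, 0])

```text
time_s: 23.45
position: [0.5187, -0.2596, 0.3157]
orientation: [[0.786, -0.618, 0.002], [-0.618, -0.786, 0.0], [0.002, -0.001, -1.0]]
wrist_force: [3.2, 4.9, 3.0]
width: 0.0411
finger_force: 30.0
```

Request:
jog_arm(rows=[0, 0, -0.12, 0, 0, 0, 0, 0, 0, -0.12, 0, 0, 0, 0, 0, 0, -0.1, 0, 0, 0, 0, 0, 0, -0.055, 0, 0, 0, 0, 0, 0, 0, 0, 0, 0, 0])

```text
time_s: 24.08
position: [0.5192, -0.2586, 0.3157]
orientation: [[0.962, -0.271, 0.003], [-0.271, -0.962, 0.002], [0.002, -0.003, -1.0]]
wrist_force: [6.2, 10.7, 3.5]
width: 0.0412
finger_force: 30.0
```

```bash
python3 - <<'E'
from h import *
togo(.516,-.257,.312)
s=get_state();w=grab_frame("wrist");t=grab_frame("top");cv2.imwrite("pics/wrist13.png",w[:,:,::-1]);cv2.imwrite("pics/top13.png",t[:,:,::-1])
ax=np.array([.517,-.2575])
h=cv2.cvtColor(w,cv2.COLOR_RGB2HSV);m=cv2.inRange(h,(20,110,50),(36,255,255))
n,l,st,c=cv2.connectedComponentsWithStats(m)
for i in range(1,n):
    if st[i,4]>200:
        p=ray("wrist",c[i],.092,s);d=p-ax;print("wrist yel",st[i],p.round(3),np.degrees(np.arctan2(d[1],d[0])).round(1),np.hypot(*d).round(3))
h=cv2.cvtColor(t,cv2.COLOR_RGB2HSV);m=cv2.inRange(h,(20,110,50),(36,255,255));m[:,:380]=0;m[:,480:]=0;m[:165]=0
n,l,st,c=cv2.connectedComponentsWithStats(m)
for i in range(1,n):
    if st[i,4]>40:
        p=ray("top",c[i],.092);d=p-ax;print("top yel",st[i],p.round(3),np.degrees(np.arctan2(d[1],d[0])).round(1),np.hypot(*d).round(3))
E
```

```text
tcp [ 0.5192 -0.2586  0.3157] yang -105.74 tool shift [-0.0035 -0.0006  0.0037] w 0.0412
wrist yel [ 269    4   94   17 1093] [ 0.65  -0.293] -15.0 0.138
wrist yel [ 274   42   85   90 5956] [ 0.611 -0.283] -14.9 0.098
top yel [434 170  26  25 345] [ 0.624 -0.279] -11.4 0.109
```

The yellow jar (wrist column 316.5) is in line with the ticket strip (column 316), at -14.9° against -15.0°. A last check of red in the tray, then I hand in.

Request:
jog_arm(rows=[0, 0, 0, 0, 0, 0, 0, 0, 0, 0, 0, 0, 0, 0, 0, 0, 0, 0, 0, 0, 0])

```text
time_s: 24.55
position: [0.5192, -0.2586, 0.3157]
orientation: [[0.962, -0.272, 0.003], [-0.272, -0.962, 0.002], [0.002, -0.003, -1.0]]
wrist_force: [6.5, 12.3, 2.4]
width: 0.0413
finger_force: 30.0
```

```bash
python3 - <<'E'
from h import *
t=cv2.imread("pics/top13.png")[:,:,::-1].copy()
for k in("red","teal","green","blue"): print(k,[(x,ray("top",x[1],.064).round(3)) for x in blobs(t,k,amin=100) if 185<x[1][0]<500 and 150<x[1][1]<290])
s=get_state();print(np.abs(s["dq"]).max(),s["finger_force"],s["time_s"])
print(hand_in())
E
```

```text
red [((279, [242.0, 230.7], [233, 222, 19, 19]), array([0.452, 0.278]))]
teal [((237, [261.6, 180.9], [254, 172, 17, 19]), array([0.599, 0.238]))]
green []
blue [((284, [400.1, 228.2], [391, 219, 19, 19]), array([ 0.491, -0.162]))]
0.0019481639799233258 29.998904734802636 24.55
the job is handed in; nothing more can be done
None
```

Handed in at 24.6 s, with no verdict returned: yellow is in red's old well, lined up with the ticket to within about 1°, red is in yellow's tray pocket, and the gripper is holding the knob still at 30 N; I viewed 11 pictures, one over the limit of 10.

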